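Chase the thread of a brass boss with a hand tap

TASK

Swing the vise's cam lever fully home so that the brass boss is clamped, and only then run the tap down: half a turn clockwise, a quarter turn back, half a turn clockwise, a quarter turn back, and a last half turn clockwise until its collar seats on the boss, stopping for a moment at each reversal. Let go of the wrench when it is home, leave the clamp closed, and leave the tins, the bottle and the spool standing where they are.

Things in the scene. Friction and masses are not known exactly. Their poses are not given: they have to be found in the camera images.
- lever_knob (a point): Point on the axis of the upright black round grip (20 mm diameter) at the end of the vise's cam lever, 19 mm below the grip's top, 25 mm above the lever's steel bar; the grip reaches up to 114 mm above the bench. It is 105 mm from the lever's pivot and moves in a level circle about it. It can be grasped from above (it may turn in the fingers) or pushed.
- lever_pivot (a point): Point on the upright axis of the cam lever, at the vise's side on the robot's right, 90 mm above the bench; axes those of the vise (z up). The vise is a grey fixture, 130 x 200 mm, 54 mm high at the jaws, fixed to the bench. The axis of boss and tap lies 72 mm from this point along +y of these axes.
- lever (a joint): Angle of the cam lever, rad: 0 is fully open, 1.4 is fully home against its stop with the jaw closed on the boss. It grows as the lever turns clockwise seen from above: the lever starts pointing roughly to the robot's right and swings in towards the robot. It moves stiffly (about 1.5 N at the knob) and stays where it is left.
- tap_grip (a point): Point on the tap's axis, in the square steel head on top of the tap wrench, 12 mm below the head's top. The head is 24 x 24 mm (flats across x and y), 34 mm high (z up), and rises from the dark wrench body, 50 x 30 mm, that begins 22 mm below this point. Grip any two flats from above, or push the arms. At the start 128 mm above the bench; sinks 6 mm a turn clockwise and rises as much when turned back.
- tap_arm_end (a point): Outer end of one of the two like arms of the tap wrench, on its axis, 70 mm from the tap's axis, 31 mm lower than tap_grip; the other is opposite. The arms are level, round, 10 mm thick (12 mm at the ends), and turn with the tap.
- tap (a joint): Angle of the tap, rad, clockwise seen from above: 0 at the start, 3.14 after half a turn forward, 6.28 when the collar (dark ring, 44 mm diameter, under the wrench, at first 6 mm above the boss) seats on the boss, where it stops hard. It takes about 0.2 N m to turn either way, stays where it is left, and cannot be turned back beyond its start.
- boss: Round brass boss, 64 mm diameter, 50 mm high, standing between the vise jaws; origin at the centre of its underside. It does not move. The tap stands in its middle.
- tin_lid_1_mid (a point): Centre of a white candle tin with a red lid, 67 mm diameter, 46 mm high; bystander.
- tin_lid_2_mid (a point): Centre of a white candle tin with a black lid, 67 mm diameter, 46 mm high; bystander.
- scent_1_mid (a point): Centre of a small dropper bottle, 37 mm diameter, 108 mm high; bystander.
- wick_spool_mid (a point): Centre of a wooden spool of wick, 60 mm diameter, 52 mm high; bystander.

How it is judged:
By the outcome, as a careful person would: the job done as asked, in the order asked, and still so for the second after the job is handed in, with the robot touching nothing.
It also fails if it takes over 72 s, if anything falls off the work surface, if the arm or the gripper's body presses on something with over 40 N, if the wrist force passes 120 N, or if a joint passes its speed limit or range.

ROBOT

A 7-joint arm with a two-finger parallel gripper is mounted at the origin on a cart in front of the work surface, level with it; the furniture and walls round the work are solid. World frame = base frame: x ahead of the robot, y to its left, z up, the work surface at z = 0. Lengths are in m, angles in rad, forces in N, time in s.
With the tool pointing down it reaches from about 0.425 to 0.925 m from the base axis. Payload 6.8 kg.
Tool frame: the origin (TCP) lies between the finger pads; the fingertips stand finger_overhang ahead of it and the grasp point (between the pads) lies 6 mm ahead of it (finger_overhang is the distance from the TCP to the fingertips, in m); z points along the fingers, y is the line along which they close (so a half turn about z gives the same grasp; the last joint's range is limited). The gripper opens to 85 mm and grips with 20 to 120 N. Pads are 22 mm wide; open, the fingers measure 114 mm over their backs; the gripper's body (76 mm by 85 mm) begins 54 mm behind the grasp point. The pads swing forward as they close: fully open they stand 13 mm farther back than shut.
Start: joints at [1.13, 0.477, 0.022, 1.555, -0.011, 1.109, -0.083], TCP at [0.221, -0.638, 0.256] pointing down, gripper open.
Joint ranges: [-2.96, 2.96], [-0.34, 2.1], [-1.41, 1.46], [0.24, 2.44], [-1.37, 4.51], [0.17, 1.92], [-2.96, 2.96]. Speed limits (rad/s): [2.39, 2.39, 3.14, 3.14, 3.14, 3.14, 3.14].

INTERFACE

Orientations are given as a unit quaternion [w, x, y, z].
In Python, from station import * gives the robot as it stands.
- The arm moves only by the tool drive_tool, never from a script. Its argument "increments" is a list of rows, each an object of numbers: "claw": the finger opening in m, from 0 to 0.0854; "dx", "dy", "dz": the shift along the tool's x, y, z in m; "wx", "wy", "wz": the turn, a rotation vector about the tool's x, y, z in degrees. A call has 1 to 20 rows; each row shifts and turns the commanded pose from where the row before left it, along the tool's axes as they then stand; what a row does not reach is not made up. A row lasts 1/8 s, in which the tool goes at most 62.5 mm and 10.7 degrees, less where a joint would pass 70% of its speed; a pose out of reach is approached as far as the arm can. A call with a gripper value outside its range is refused whole. The fingers move at their own pace and stop on an object; "newtons" is the grip in N (left out, the last holds). Time passes only in rows, so rows that do not move let the fingers close. It gives the time, the measured TCP pose, the force, the opening and the grip force at its end, in the units of the state.
- get_obs(): the state, without advancing time (a new reading comes with each control period).
- read_camera(name): name is "side" or "top"; returns (picture, depth): 420x560x3 uint8, red, green, blue; 420x560 float32, m along the optical axis (not along the pixel's ray), 0 where there is no reading.
- calibration(name): a dict with "intrinsics" (3x3 intrinsics, pixels), "R" (3x3) and "t" (3): a world point X has camera coordinates R X + t. Camera axes: x right, y down, z forward; pixel columns grow to the right and rows downward; lengths in m; the calibration is good to about 2 mm. A picture is of the moment at which its call begins. calibration takes no time and is no camera call.
- hand_in(): hands the job in; it is judged then, once.
The state is a dict: "t": time; "q": joint angles; "joint_vel": joint speeds; "joint_torque": joint torques, N m; "eef_pos": TCP position; "tool_rot": TCP orientation; "contact_force": force on the tool from outside, world axes, zero at the start; "torque": the same for the moment, N m; "gripper_width": opening from 0.0 (shut) to 1.0 (fully open); "grasp_force": force on a finger pad.
Only numpy, scipy, OpenCV 4.12 (cv2) and the standard library are available. Lean on these libraries where they do the work, as an engineer would, in place of code of your own. Each camera call takes 0.05 s, during which the arm holds its last target. There are 200 camera calls.

## Working session

There is one attempt and no reset: what is moved stays moved. The work goes in short steps, Python scripts to look and compute and a tool call to move; the robot and the scene stay as the last step left them, time stands still between calls to the robot, and variables do not carry over. Pictures are saved under pics/ and viewed, at most 10 in all, crops included, and the job is handed in when it is done.

Besides the shell and the picture viewer there is one more tool, called after "Call:" as name(argument=value, ...) on one line, values as JSON. drive_tool: Moves the arm, as the interface text tells. Its arguments: {"type":"object","properties":{"increments":{"type":"array","items":{"type":"object","properties":{"claw":{"type":"number"},"dx":{"type":"number"},"dy":{"type":"number"},"dz":{"type":"number"},"wx":{"type":"number"},"wy":{"type":"number"},"wz":{"type":"number"}}}},"newtons":{"type":"number"}},"required":["increments"]}

```bash
mkdir -p pics
python3 - <<'E'
from station import *
import cv2,numpy as np
o=get_obs();print({k:np.round(v,3) for k,v in o.items()})
for n in("side","top"):
    p,d=read_camera(n);cv2.imwrite(f"pics/{n}0.png",p[:,:,::-1]);np.save(f"pics/{n}0.npy",d)
    c=calibration(n);print(n,c)
E
ls
```

```text
{'t': np.float64(0.0), 'q': array([ 1.13 ,  0.478,  0.022,  1.556, -0.012,  1.109, -0.083]), 'joint_vel': array([ 0.   ,  0.001,  0.001,  0.001, -0.001, -0.   ,  0.001]), 'joint_torque': array([-1.0000e-03, -5.9647e+01,  1.6070e+00, -2.8120e+01,  1.2000e-02,
        9.0000e-03,  0.0000e+00]), 'eef_pos': array([ 0.22 , -0.637,  0.255]), 'tool_rot': array([-0.001,  0.986,  0.166, -0.   ]), 'contact_force': array([-1.257, -0.319, -0.654]), 'torque': array([0.014, 0.026, 0.006]), 'grasp_force': np.float64(0.0), 'gripper_width': np.float64(1.002)}
side {'intrinsics': array([[511.4228732 ,   0.        , 276.7845486 ],
       [  0.        , 511.4228732 , 200.34729742],
       [  0.        ,   0.        ,   1.        ]]), 'R': array([[-0.9754864 , -0.21993579,  0.00738407],
       [-0.12831046,  0.54119698, -0.83104889],
       [ 0.17878116, -0.81162434, -0.55615036]]), 't': array([0.5117357 , 0.15449034, 1.43998534])}
top {'intrinsics': array([[452.65294874,   0.        , 287.64939343],
       [  0.        , 452.65294874, 209.19574865],
       [  0.        ,   0.        ,   1.        ]]), 'R': array([[ 0.01169478, -0.99992985, -0.00187992],
       [-0.99801686, -0.01155607, -0.0618773 ],
       [ 0.06185124,  0.00259984, -0.99808199]]), 't': array([-0.03221903,  0.5396248 ,  1.32500656])}
pics
```

View pics/top0.png

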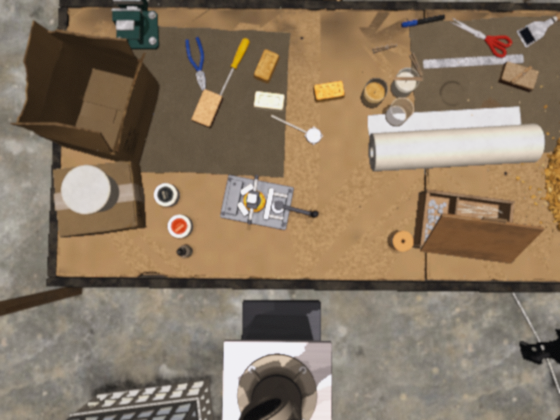

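View pics/side0.png

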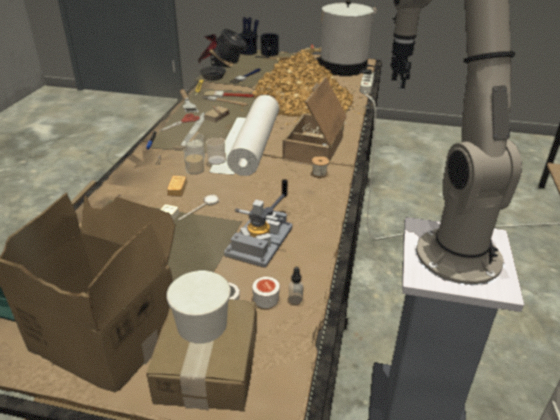

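The top view shows the vise at about (257,203), with the tap at (252,202), the lever pivot at (279,207) and the knob at (314,213). The tins are at (166,195) and (179,226), the bottle at (184,251) and the spool at (402,240). I'll enlarge both views.

Run:
```python
import cv2
a=cv2.imread("pics/top0.png")[160:260,200:340];cv2.imwrite("pics/topc.png",cv2.resize(a,None,fx=5.5,fy=5.5,interpolation=cv2.INTER_CUBIC))
a=cv2.imread("pics/side0.png")[165:275,210:320];cv2.imwrite("pics/sidec.png",cv2.resize(a,None,fx=5,fy=5,interpolation=cv2.INTER_CUBIC))
```

```text
(no output)
```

View pics/topc.png

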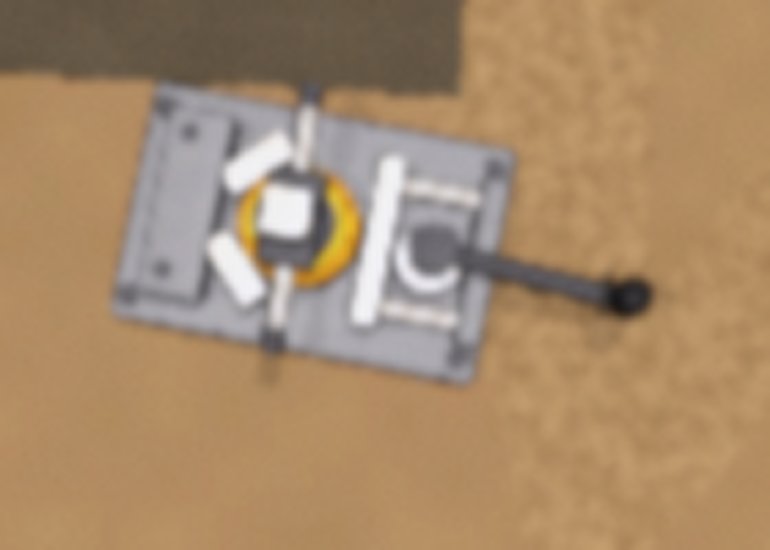

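View pics/sidec.png

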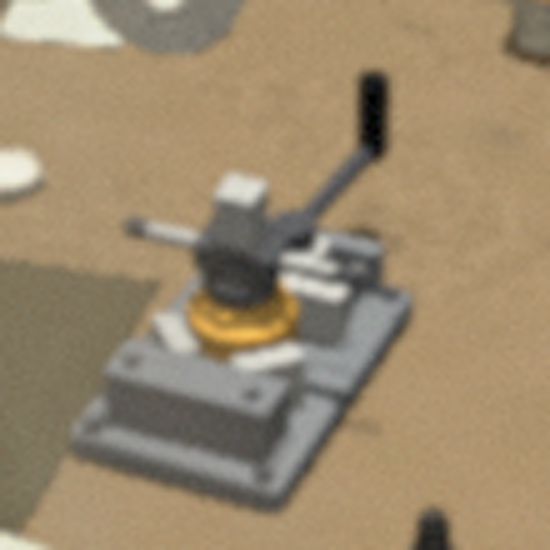

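The top crop shows the head top at (287,212), arm ends at (310,92) and (272,340), the lever hub at (435,247) and the knob top at (631,297). The side crop has the head top at (243,190) and the knob top at (374,78).

```bash
cat > h.py <<'E'
from station import *
import numpy as np, cv2
from scipy.spatial.transform import Rotation as Ro
def px(n,u,v,z):
    c=calibration(n);K,R,t=c["intrinsics"],np.array(c["R"]),np.array(c["t"])
    r=R.T@np.linalg.solve(K,[u,v,1]);o=-R.T@t
    return o+r*(z-o[2])/r[2]
E
python3 - <<'E'
from h import *
T=lambda u,v,z:px("top",(u+.5)/5.5-.5+200,(v+.5)/5.5-.5+160,z)
S=lambda u,v,z:px("side",(u+.5)/5-.5+210,(v+.5)/5-.5+165,z)
np.set_printoptions(precision=4,suppress=True)
h=T(287,212,.14);a=T(310,92,.097);b=T(272,340,.097);p=T(435,247,.09);k=T(631,297,.114)
print("head",h,S(243,190,.14));print("arms",a,b,(a+b)/2,np.linalg.norm(a-b))
print("piv",p,"knob",k,S(374,78,.114),np.linalg.norm((k-p)[:2]),np.linalg.norm((h-p)[:2]))
for w,(i,j) in dict(long=((160,85),(517,152)),long2=((113,312),(472,380)),short=((113,312),(160,85)),short2=((472,380),(517,152))).items():
    d=T(*j,.015)-T(*i,.015);print(w,np.linalg.norm(d),np.degrees(np.arctan2(d[1],d[0])))
d=a-b;print("armang",np.degrees(np.arctan2(d[1],d[0])));d=k-p;print("lev",np.degrees(np.arctan2(d[1],d[0])))
o=get_obs();print(Ro.from_quat(np.roll(o["tool_rot"],-1)).as_matrix())
D=np.load("pics/top0.npy");print(D[198,252],D[214,314],D[213:217,312:317])
E
```

```text
head [0.5611 0.0708 0.14  ] [0.5612 0.074  0.14  ]
arms [0.6262 0.0636 0.097 ] [0.4997 0.0808 0.097 ] [0.5629 0.0722 0.097 ] 0.1276244895596559
piv [ 0.5483 -0.0008  0.09  ] knob [ 0.5227 -0.0996  0.114 ] [ 0.5241 -0.099   0.114 ] 0.10201731996362863 0.07275228569660024
long 0.1969754421535264 -100.02397843041813
long2 0.19703161397378224 -100.04895469624198
short 0.12559244822339224 -10.512178418749507
short2 0.12567786915945142 -10.486245851773973
armang -7.74501322023458
lev -104.55172724733437
[[ 0.9451  0.3268 -0.0007]
 [ 0.3268 -0.9451  0.0015]
 [-0.0001 -0.0017 -1.    ]]
1.2176305 1.2408657 [[1.2414 1.2424 1.2407 1.2422 1.2454]
 [1.2445 1.2439 1.2409 1.2483 1.2379]
 [1.2461 1.2421 1.2427 1.2391 1.2434]
 [1.2478 1.2474 1.2457 1.2468 1.2445]]
```

Run:
```python
from h import *
import station
print([x for x in dir(station) if not x.startswith('_')], getattr(station,'finger_overhang',None))
D=np.load("pics/top0.npy");c=calibration("top");K,R,t=c["intrinsics"],np.array(c["R"]),np.array(c["t"])
v,u=np.mgrid[150:300,310:545];d=D[v,u];P=(np.linalg.inv(K)@np.stack([u*d,v*d,d]).reshape(3,-1)).T
W=(P-t)@R;W=W[(d.ravel()>0)]
for y in np.arange(-.65,-.05,.1):
    m=(W[:,1]>y-.05)&(W[:,1]<y+.05)&(W[:,0]>.22)&(W[:,0]<.7);s=W[m];i=s[:,2].argsort()[-5];print(y,s[i].round(3), [s[(s[:,0]>x)&(s[:,0]<x+.1)][:,2].max().round(3) for x in (.3,.4,.5,.6) if ((s[:,0]>x)&(s[:,0]<x+.1)).any()])
R=Ro.from_quat(np.roll(get_obs()["tool_rot"],-1)).as_matrix();p=get_obs()["eef_pos"]
print(R.T@(np.array([.523,-.0995,.255])-p))
```

```text
['PlanningError', 'calibration', 'finger_overhang', 'get_obs', 'hand_in', 'read_camera'] 0.025
-0.65 [ 0.489 -0.631  0.248] [np.float64(0.11), np.float64(0.249), np.float64(0.092), np.float64(0.111)]
-0.55 [ 0.505 -0.543  0.255] [np.float64(0.105), np.float64(0.249), np.float64(0.257), np.float64(0.118)]
-0.45000000000000007 [ 0.505 -0.493  0.247] [np.float64(0.01), np.float64(0.244), np.float64(0.249), np.float64(0.119)]
-0.3500000000000001 [ 0.465 -0.399  0.163] [np.float64(0.009), np.float64(0.186), np.float64(0.009), np.float64(0.119)]
-0.2500000000000001 [ 0.698 -0.29   0.119] [np.float64(0.009), np.float64(0.008), np.float64(0.011), np.float64(0.123)]
-0.15000000000000013 [ 0.519 -0.107  0.116] [np.float64(0.007), np.float64(0.009), np.float64(0.12), np.float64(0.012)]
[ 0.46184076 -0.40957984  0.00103807]
```

Call:
drive_tool(increments=[{"dz":-0.04},{"dz":-0.04},{"dx":0.033,"dy":-0.0293},{"dx":0.033,"dy":-0.0293},{"dx":0.033,"dy":-0.0293},{"dx":0.033,"dy":-0.0293},{"dx":0.033,"dy":-0.0293},{"dx":0.033,"dy":-0.0293},{"dx":0.033,"dy":-0.0293},{"dx":0.033,"dy":-0.0293},{"dx":0.033,"dy":-0.0293},{"dx":0.033,"dy":-0.0293},{"dx":0.033,"dy":-0.0293},{"dx":0.033,"dy":-0.0293},{"dx":0.033,"dy":-0.0293},{"dx":0.033,"dy":-0.0293},{"dz":0.05},{"dz":0.05},{}])

```text
schema error: expected keys claw, dx, dy, dz, wx, wy, wz
```

```bash
cat >> h.py <<'E'
def st():
    o=get_obs();R=Ro.from_quat(np.roll(o["tool_rot"],-1)).as_matrix();p=o["eef_pos"]
    print("t",o["t"].round(2),"p",p.round(4),"yawx",np.degrees(np.arctan2(R[1,0],R[0,0])).round(1),"q",o["q"].round(2),"f",o["contact_force"].round(1),"T",o["torque"].round(2),"w",o["gripper_width"].round(3),"g",o["grasp_force"].round(1))
    return o,R,p
E
python3 - <<'E'
from h import *
o,R,p=st();print((R.T@(np.array([.523,-.0995,.105])-p)).round(4),R.round(3))
for n,(u,v,w,h) in dict(top=(200,150,160,120),side=(200,100,180,150)).items():
    a,d=read_camera(n);a=a[v:v+h,u:u+w,::-1];cv2.imwrite(f"pics/{n}1.png",cv2.resize(a,None,fx=400/w,fy=400/w,interpolation=cv2.INTER_CUBIC))
a=cv2.imread("pics/top1.png");b=cv2.imread("pics/side1.png");H=max(len(a),len(b))
f=lambda i:cv2.copyMakeBorder(i,0,H-len(i),0,0,0);cv2.imwrite("pics/both1.png",cv2.hconcat([f(a),f(b)]))
E
```

```text
Traceback (most recent call last):
  File "h.py", line 10, in st
    print("t",o["t"].round(2),"p",p.round(4),"yawx",np.degrees(np.arctan2(R[1,0],R[0,0])).round(1),"q",o["q"].round(2),"f",o["contact_force"].round(1),"T",o["torque"].round(2),"w",o["gripper_width"].round(3),"g",o["grasp_force"].round(1))
              ^^^^^^^^^^^^
AttributeError: 'float' object has no attribute 'round'
```

Call:
drive_tool(increments=[{"claw":0.085,"dx":0,"dy":0,"dz":-0.04,"wx":0,"wy":0,"wz":0},{"claw":0.085,"dx":0,"dy":0,"dz":-0.04,"wx":0,"wy":0,"wz":0},{"claw":0.085,"dx":0.033,"dy":-0.0293,"dz":0,"wx":0,"wy":0,"wz":0},{"claw":0.085,"dx":0.033,"dy":-0.0293,"dz":0,"wx":0,"wy":0,"wz":0},{"claw":0.085,"dx":0.033,"dy":-0.0293,"dz":0,"wx":0,"wy":0,"wz":0},{"claw":0.085,"dx":0.033,"dy":-0.0293,"dz":0,"wx":0,"wy":0,"wz":0},{"claw":0.085,"dx":0.033,"dy":-0.0293,"dz":0,"wx":0,"wy":0,"wz":0},{"claw":0.085,"dx":0.033,"dy":-0.0293,"dz":0,"wx":0,"wy":0,"wz":0},{"claw":0.085,"dx":0.033,"dy":-0.0293,"dz":0,"wx":0,"wy":0,"wz":0},{"claw":0.085,"dx":0.033,"dy":-0.0293,"dz":0,"wx":0,"wy":0,"wz":0},{"claw":0.085,"dx":0.033,"dy":-0.0293,"dz":0,"wx":0,"wy":0,"wz":0},{"claw":0.085,"dx":0.033,"dy":-0.0293,"dz":0,"wx":0,"wy":0,"wz":0},{"claw":0.085,"dx":0.033,"dy":-0.0293,"dz":0,"wx":0,"wy":0,"wz":0},{"claw":0.085,"dx":0.033,"dy":-0.0293,"dz":0,"wx":0,"wy":0,"wz":0},{"claw":0.085,"dx":0.033,"dy":-0.0293,"dz":0,"wx":0,"wy":0,"wz":0},{"claw":0.085,"dx":0.033,"dy":-0.0293,"dz":0,"wx":0,"wy":0,"wz":0},{"claw":0.085,"dx":0,"dy":0,"dz":0.05,"wx":0,"wy":0,"wz":0},{"claw":0.085,"dx":0,"dy":0,"dz":0.05,"wx":0,"wy":0,"wz":0},{"claw":0.085,"dx":0,"dy":0,"dz":0,"wx":0,"wy":0,"wz":0}])

```text
t: 2.48
eef_pos: [0.5203, -0.0991, 0.2329]
tool_rot: [-0.001, 0.986, 0.166, -0.004]
contact_force: [-0.0, -1.5, -0.9]
gripper_width: 0.996
grasp_force: 0.0
```

```bash
sed -i 's/o\["t"\].round(2)/round(float(o["t"]),2)/;s/o\["gripper_width"\].round(3)/round(float(o["gripper_width"]),3)/;s/o\["grasp_force"\].round(1)/round(float(o["grasp_force"]),1)/;s/np.degrees(np.arctan2(R\[1,0\],R\[0,0\])).round(1)/round(float(np.degrees(np.arctan2(R[1,0],R[0,0]))),1)/' h.py
cat >> h.py <<'E'
def both(k):
    I=[]
    for n,(u,v,w,h) in dict(top=(200,150,160,120),side=(200,100,160,150)).items():
        a,d=read_camera(n);a=a[v:v+h,u:u+w,::-1];I.append(cv2.resize(a,None,fx=2.5,fy=2.5,interpolation=cv2.INTER_CUBIC))
    H=max(map(len,I));cv2.imwrite(f"pics/both{k}.png",cv2.hconcat([cv2.copyMakeBorder(i,0,H-len(i),0,0,0) for i in I]))
E
python3 - <<'E'
from h import *
o,R,p=st();print((R.T@(np.array([.523,-.0995,.105])-p)).round(4),R.round(3))
both(1)
E
```

```text
t 2.48 p [ 0.5203 -0.0991  0.2329] yawx 19.1 q [ 0.37  0.29 -0.35  1.9   0.12  0.98 -1.28] f [-0.  -1.5 -0.9] T [-0.01 -0.   -0.04] w 0.996 g 0.0
[0.0034 0.0017 0.1279] [[ 0.945  0.327 -0.008]
 [ 0.327 -0.945  0.001]
 [-0.007 -0.004 -1.   ]]
```

View pics/both1.png

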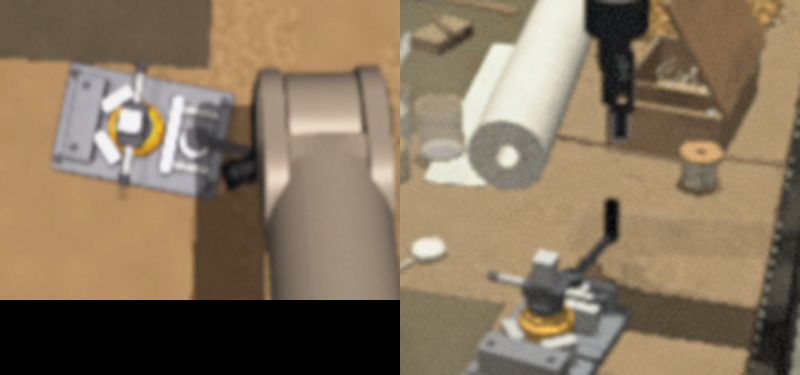

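The fingers at (620,130) in the composite stand right above the knob at (612,203). Descending and gripping.

Call:
drive_tool(increments=[{"claw":0.07,"dx":0.0034,"dy":0.0017,"dz":0.03,"wx":0,"wy":0,"wz":0},{"claw":0.07,"dx":0,"dy":0,"dz":0.04,"wx":0,"wy":0,"wz":0},{"claw":0.07,"dx":0,"dy":0,"dz":0.03,"wx":0,"wy":0,"wz":0},{"claw":0.07,"dx":0,"dy":0,"dz":0.028,"wx":0,"wy":0,"wz":0},{"claw":0.07,"dx":0,"dy":0,"dz":0,"wx":0,"wy":0,"wz":0},{"claw":0.015,"dx":0,"dy":0,"dz":0,"wx":0,"wy":0,"wz":0},{"claw":0.015,"dx":0,"dy":0,"dz":0,"wx":0,"wy":0,"wz":0},{"claw":0.015,"dx":0,"dy":0,"dz":0,"wx":0,"wy":0,"wz":0},{"claw":0.015,"dx":0,"dy":0,"dz":0,"wx":0,"wy":0,"wz":0},{"claw":0.015,"dx":0,"dy":0,"dz":0,"wx":0,"wy":0,"wz":0}], newtons=30)

```text
t: 3.82
eef_pos: [0.5281, -0.0997, 0.1098]
tool_rot: [0.0, 0.986, 0.166, 0.001]
contact_force: [-0.8, 0.7, 6.2]
gripper_width: 0.224
grasp_force: 29.2
```

Run:
```python
from h import *
o,R,p=st()
P=np.array([.549,.001]);k=np.array([.523,-.0995])
# arc steps: 8 x 10deg + overtravel
a0=np.arctan2(*(k-P)[::-1]);q=P+.105*np.array([np.cos(a0),np.sin(a0)])
for i in range(1,9):
    a=a0-i*np.radians(10.0);n=P+.105*np.array([np.cos(a),np.sin(a)]);d=n-q;q=n
    print(i,n.round(4),(R.T@np.array([*d,0])).round(4))
```

```text
t 3.83 p [ 0.5281 -0.0997  0.1098] yawx 19.1 q [ 0.33  0.46 -0.32  1.99  0.21  0.72 -1.36] f [-0.8  0.7  6.2] T [ 0.25  0.18 -0.06] w 0.224 g 29.2
1 [ 0.5054 -0.0945] [-0.0143 -0.0114 -0.    ]
2 [ 0.4895 -0.0855] [-0.0121 -0.0137 -0.    ]
3 [ 0.4754 -0.0739] [-0.0095 -0.0156 -0.    ]
4 [ 0.4635 -0.06  ] [-0.0067 -0.017  -0.    ]
5 [ 0.4542 -0.0442] [-0.0036 -0.0179 -0.    ]
6 [ 0.4478 -0.0271] [-0.0005 -0.0183 -0.    ]
7 [ 0.4445 -0.0091] [ 0.0027 -0.0181 -0.    ]
8 [0.4443 0.0092] [ 0.0058 -0.0173 -0.    ]
```

Call:
drive_tool(increments=[{"claw":0.015,"dx":0,"dy":0,"dz":-0.003,"wx":0,"wy":0,"wz":0},{"claw":0.015,"dx":-0.0072,"dy":-0.0057,"dz":0,"wx":0,"wy":0,"wz":0},{"claw":0.015,"dx":-0.0072,"dy":-0.0057,"dz":0,"wx":0,"wy":0,"wz":0},{"claw":0.015,"dx":-0.006,"dy":-0.0069,"dz":0,"wx":0,"wy":0,"wz":0},{"claw":0.015,"dx":-0.006,"dy":-0.0069,"dz":0,"wx":0,"wy":0,"wz":0},{"claw":0.015,"dx":-0.0048,"dy":-0.0078,"dz":0,"wx":0,"wy":0,"wz":0},{"claw":0.015,"dx":-0.0048,"dy":-0.0078,"dz":0,"wx":0,"wy":0,"wz":0},{"claw":0.015,"dx":-0.0034,"dy":-0.0085,"dz":0,"wx":0,"wy":0,"wz":0},{"claw":0.015,"dx":-0.0034,"dy":-0.0085,"dz":0,"wx":0,"wy":0,"wz":0}])

```text
t: 4.95
eef_pos: [0.4647, -0.0614, 0.1113]
tool_rot: [0.001, 0.986, 0.164, -0.003]
contact_force: [-2.6, -8.9, -10.5]
gripper_width: 0.219
grasp_force: 30.8
```

Run:
```python
from h import *
o,R,p=st()
```

```text
t 4.95 p [ 0.4647 -0.0614  0.1113] yawx 18.9 q [ 0.28  0.37 -0.34  2.14  0.2   0.66 -1.44] f [ -2.6  -8.9 -10.5] T [-1.78  0.79 -0.35] w 0.219 g 30.8
```

Call:
drive_tool(increments=[{"claw":0.015,"dx":-0.0018,"dy":-0.009,"dz":0,"wx":0,"wy":0,"wz":0},{"claw":0.015,"dx":-0.0018,"dy":-0.009,"dz":0,"wx":0,"wy":0,"wz":0},{"claw":0.015,"dx":-0.0002,"dy":-0.0092,"dz":0,"wx":0,"wy":0,"wz":0},{"claw":0.015,"dx":-0.0002,"dy":-0.0092,"dz":0,"wx":0,"wy":0,"wz":0},{"claw":0.015,"dx":0.0013,"dy":-0.009,"dz":0,"wx":0,"wy":0,"wz":0},{"claw":0.015,"dx":0.0013,"dy":-0.009,"dz":0,"wx":0,"wy":0,"wz":0},{"claw":0.015,"dx":0.0029,"dy":-0.0086,"dz":0,"wx":0,"wy":0,"wz":0},{"claw":0.015,"dx":0.0029,"dy":-0.0086,"dz":0,"wx":0,"wy":0,"wz":0},{"claw":0.015,"dx":0,"dy":0,"dz":0,"wx":0,"wy":0,"wz":0}])

```text
t: 6.08
eef_pos: [0.4475, -0.0132, 0.1117]
tool_rot: [0.013, 0.988, 0.156, -0.004]
contact_force: [6.8, -74.2, -8.3]
gripper_width: 0.22
grasp_force: 40.0
```

Run:
```python
from h import *
o,R,p=st()
a=p[:2]-[.549,.001];print(np.linalg.norm(a),np.degrees(np.arctan2(a[1],a[0])))
```

```text
t 6.08 p [ 0.4475 -0.0132  0.1117] yawx 18.0 q [ 0.16  0.35 -0.34  2.19  0.23  0.65 -1.6 ] f [  6.8 -74.2  -8.3] T [-15.05  -1.48   0.14] w 0.22 g 40.0
0.10252145302059262 -172.05336811644432
```

Force 74 N short of the expected angle; backing off the command and looking.

Call:
drive_tool(increments=[{"claw":0.015,"dx":-0.004,"dy":0.014,"dz":0,"wx":0,"wy":0,"wz":0},{"claw":0.015,"dx":0,"dy":0,"dz":0,"wx":0,"wy":0,"wz":0}])

```text
t: 6.32
eef_pos: [0.4476, -0.0144, 0.1117]
tool_rot: [0.005, 0.987, 0.161, -0.002]
contact_force: [-0.0, -31.8, -7.9]
gripper_width: 0.223
grasp_force: 32.2
```

Run:
```python
from h import *
o,R,p=st()
a,d=read_camera("side");b,_=read_camera("top")
f=lambda i:cv2.resize(i[:,:,::-1],None,fx=4,fy=4,interpolation=cv2.INTER_CUBIC)
cv2.imwrite("pics/both2.png",cv2.hconcat([f(b[150:270,200:290]),f(a[150:270,210:320])]))
```

```text
t 6.33 p [ 0.4476 -0.0144  0.1117] yawx 18.5 q [ 0.19  0.35 -0.35  2.19  0.21  0.65 -1.56] f [ -0.  -31.8  -7.9] T [-6.47 -0.15 -0.11] w 0.223 g 32.2
```

View pics/both2.png

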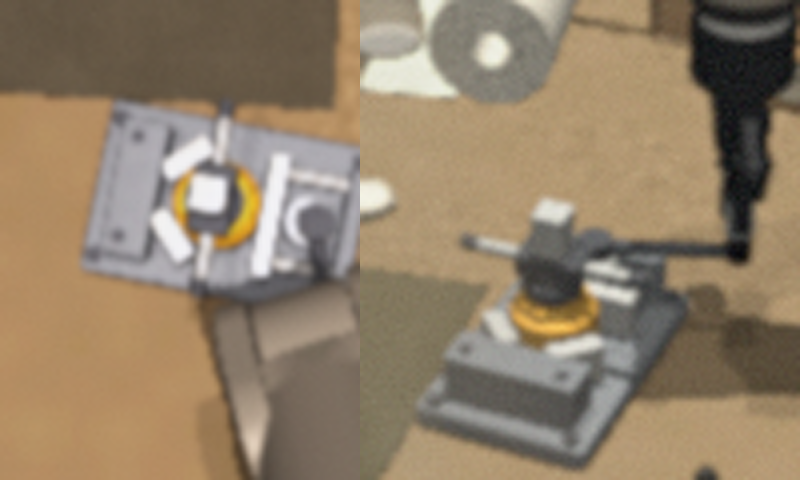

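The top half shows the arm link over the vise's near-right corner. The side half shows the gripper on the knob at about (738,245), with the lever bar running from the hub at (595,245) and nothing in its way. I'll release, lift and measure where the knob actually stands.

Call:
drive_tool(increments=[{"claw":0.07,"dx":0,"dy":0,"dz":0,"wx":0,"wy":0,"wz":0},{"claw":0.07,"dx":0,"dy":0,"dz":0,"wx":0,"wy":0,"wz":0},{"claw":0.07,"dx":0,"dy":0,"dz":0,"wx":0,"wy":0,"wz":0},{"claw":0.07,"dx":0,"dy":0,"dz":-0.04,"wx":0,"wy":0,"wz":0},{"claw":0.07,"dx":0,"dy":0,"dz":-0.05,"wx":0,"wy":0,"wz":0},{"claw":0.07,"dx":0,"dy":0,"dz":-0.05,"wx":0,"wy":0,"wz":0},{"claw":0.07,"dx":0,"dy":0,"dz":0,"wx":0,"wy":0,"wz":0}])

```text
t: 7.3
eef_pos: [0.4518, -0.0034, 0.2555]
tool_rot: [0.001, 0.986, 0.166, 0.004]
contact_force: [0.3, -0.6, -0.6]
gripper_width: 0.815
grasp_force: 0.0
```

Run:
```python
from h import *
o,R,p=st()
a,d=read_camera("side");b,_=read_camera("top")
f=lambda i,k:cv2.resize(i[:,:,::-1],None,fx=k,fy=k,interpolation=cv2.INTER_CUBIC)
cv2.imwrite("pics/both3.png",cv2.hconcat([f(a[165:275,210:320],5),cv2.copyMakeBorder(f(b[150:270,200:250],4),0,70,0,0,0)]))
```

```text
t 7.3 p [ 0.4518 -0.0034  0.2555] yawx 19.2 q [ 0.25  0.13 -0.42  2.05  0.07  0.97 -1.43] f [ 0.3 -0.6 -0.6] T [0.01 0.02 0.01] w 0.815 g 0.0
```

View pics/both3.png

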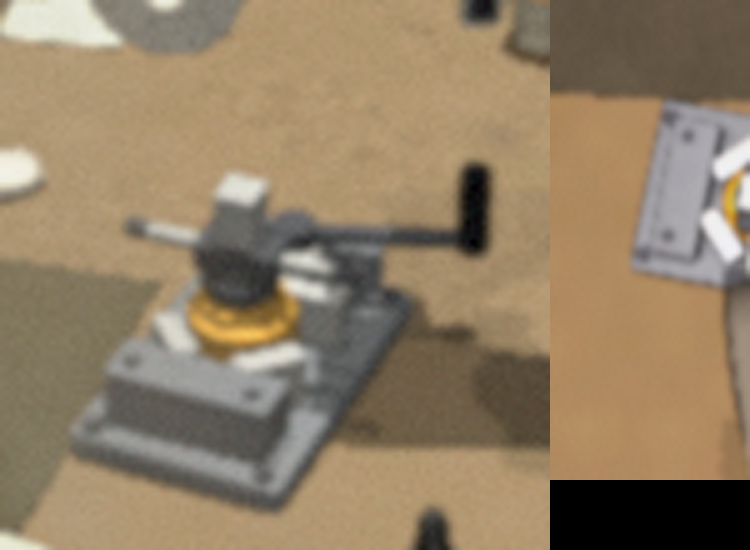

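The knob top is now at (475,170) in the side half and the bar runs from (300,235) to (470,240). Nothing sits next to the knob.

Run:
```python
from h import *
S=lambda u,v,z:px("side",(u+.5)/5-.5+210,(v+.5)/5-.5+165,z)
P=np.array([.5493,.0011])
for k in (S(374,78,.114),S(475,170,.114)):
    a=k[:2]-P;print(k.round(4),np.linalg.norm(a),np.degrees(np.arctan2(a[1],a[0])))
o,R,p=st()
```

```text
[ 0.5241 -0.099   0.114 ] 0.10323880482546755 -104.12091179515755
[ 0.4467 -0.0138  0.114 ] 0.10363761166399753 -171.75874873676958
t 7.4 p [ 0.4493 -0.0041  0.2518] yawx 19.1 q [ 0.25  0.13 -0.41  2.05  0.07  0.96 -1.43] f [-0.4  0.1 -0.2] T [-0.01  0.05  0.01] w 0.821 g 0.0
```

Run:
```python
from h import *
o,R,p=st();print((R.T@(np.array([.459,-.0515,.105])-p)).round(4))
```

```text
t 7.4 p [ 0.4493 -0.0041  0.2518] yawx 19.1 q [ 0.25  0.13 -0.41  2.05  0.07  0.96 -1.43] f [-0.4  0.1 -0.2] T [-0.01  0.05  0.01] w 0.821 g 0.0
[-0.0066  0.0479  0.1468]
```

Call:
drive_tool(increments=[{"claw":0.0,"dx":-0.003,"dy":0.024,"dz":0,"wx":0,"wy":0,"wz":0},{"claw":0.0,"dx":-0.0036,"dy":0.024,"dz":0.02,"wx":0,"wy":0,"wz":0},{"claw":0.0,"dx":0,"dy":0,"dz":0.042,"wx":0,"wy":0,"wz":0},{"claw":0.0,"dx":0,"dy":0,"dz":0.042,"wx":0,"wy":0,"wz":0},{"claw":0.0,"dx":0,"dy":0,"dz":0.042,"wx":0,"wy":0,"wz":0},{"claw":0.0,"dx":0,"dy":0,"dz":0,"wx":0,"wy":0,"wz":0},{"claw":0.0,"dx":0,"dy":-0.007,"dz":0,"wx":0,"wy":0,"wz":0},{"claw":0.0,"dx":0,"dy":-0.007,"dz":0,"wx":0,"wy":0,"wz":0},{"claw":0.0,"dx":0,"dy":-0.005,"dz":0,"wx":0,"wy":0,"wz":0},{"claw":0.0,"dx":0,"dy":-0.003,"dz":0,"wx":0,"wy":0,"wz":0},{"claw":0.0,"dx":0,"dy":0,"dz":0,"wx":0,"wy":0,"wz":0}])

```text
t: 8.78
eef_pos: [0.4544, -0.0372, 0.1069]
tool_rot: [0.004, 0.987, 0.163, 0.003]
contact_force: [8.2, -20.7, -7.9]
gripper_width: -0.002
grasp_force: 11.1
```

Run:
```python
from h import *
o,R,p=st();k=np.array([.4463,-.0137,.1]);print((R.T@(k-p)).round(4))
```

```text
t 8.78 p [ 0.4544 -0.0372  0.1069] yawx 18.8 q [ 0.23  0.36 -0.33  2.18  0.21  0.63 -1.5 ] f [  8.2 -20.7  -7.9] T [-4.16 -1.75 -0.01] w -0.002 g 11.1
[-0.0002 -0.0249  0.0067]
```

Pressing with 21 N from behind stops exactly where the knob stands, so the lever is hard against its stop: home. Retreating and going over the tap, turning the wrist to leave a 180° stroke.

Call:
drive_tool(increments=[{"claw":0.0,"dx":0,"dy":0.02,"dz":0,"wx":0,"wy":0,"wz":0},{"claw":0.07,"dx":0,"dy":0,"dz":-0.05,"wx":0,"wy":0,"wz":0},{"claw":0.07,"dx":0,"dy":0,"dz":-0.05,"wx":0,"wy":0,"wz":0},{"claw":0.07,"dx":0,"dy":0,"dz":-0.03,"wx":0,"wy":0,"wz":0},{"claw":0.07,"dx":0.034,"dy":-0.022,"dz":0,"wx":0,"wy":0,"wz":0},{"claw":0.07,"dx":0.034,"dy":-0.022,"dz":0,"wx":0,"wy":0,"wz":0},{"claw":0.07,"dx":0.034,"dy":-0.022,"dz":0,"wx":0,"wy":0,"wz":0},{"claw":0.07,"dx":0.034,"dy":-0.022,"dz":0,"wx":0,"wy":0,"wz":0},{"claw":0.07,"dx":0,"dy":0,"dz":0,"wx":0,"wy":0,"wz":-10},{"claw":0.07,"dx":0,"dy":0,"dz":0,"wx":0,"wy":0,"wz":-10},{"claw":0.07,"dx":0,"dy":0,"dz":0,"wx":0,"wy":0,"wz":-10},{"claw":0.07,"dx":0,"dy":0,"dz":0,"wx":0,"wy":0,"wz":-10},{"claw":0.07,"dx":0,"dy":0,"dz":0,"wx":0,"wy":0,"wz":-10},{"claw":0.07,"dx":0,"dy":0,"dz":0,"wx":0,"wy":0,"wz":-10},{"claw":0.07,"dx":0,"dy":0,"dz":0,"wx":0,"wy":0,"wz":-10},{"claw":0.07,"dx":0,"dy":0,"dz":0,"wx":0,"wy":0,"wz":-10}])

```text
t: 10.78
eef_pos: [0.5577, 0.0778, 0.2367]
tool_rot: [0.001, 0.647, 0.763, 0.0]
contact_force: [-0.0, 0.6, -0.6]
gripper_width: 0.819
grasp_force: 0.0
```

Run:
```python
from h import *
o,R,p=st()
```

```text
t 10.78 p [0.5577 0.0778 0.2367] yawx 99.4 q [ 0.31  0.4  -0.71  1.81  0.3   1.04 -0.35] f [-0.   0.6 -0.6] T [-0.    0.01 -0.01] w 0.819 g 0.0
```

Call:
drive_tool(increments=[{"claw":0.07,"dx":0,"dy":0,"dz":0,"wx":0,"wy":0,"wz":-10.2},{"claw":0.07,"dx":0,"dy":0,"dz":0,"wx":0,"wy":0,"wz":-10.2},{"claw":0.07,"dx":0,"dy":0,"dz":0,"wx":0,"wy":0,"wz":-10.2},{"claw":0.07,"dx":0,"dy":0,"dz":0,"wx":0,"wy":0,"wz":-10.2},{"claw":0.07,"dx":0,"dy":0,"dz":0,"wx":0,"wy":0,"wz":-10.2},{"claw":0.07,"dx":0,"dy":0,"dz":0,"wx":0,"wy":0,"wz":-10.2},{"claw":0.07,"dx":0,"dy":0,"dz":0,"wx":0,"wy":0,"wz":-10.2},{"claw":0.07,"dx":0,"dy":0,"dz":0,"wx":0,"wy":0,"wz":0}])

```text
t: 11.78
eef_pos: [0.5577, 0.0776, 0.2362]
tool_rot: [0.001, 0.084, 0.996, -0.0]
contact_force: [-0.6, 0.1, -0.6]
gripper_width: 0.819
grasp_force: 0.0
```

Run:
```python
from h import *
o,R,p=st();print((R.T@(np.array([.5615,.0722,.136])-p)).round(4))
a,d=read_camera("side");b,_=read_camera("top")
f=lambda i,k:cv2.resize(i[:,:,::-1],None,fx=k,fy=k,interpolation=cv2.INTER_CUBIC)
cv2.imwrite("pics/both4.png",cv2.hconcat([f(a[145:255,210:310],5),cv2.copyMakeBorder(f(b[150:270,200:270],4),0,70,0,0,0)]))
```

```text
t 11.78 p [0.5577 0.0776 0.2362] yawx 170.4 q [ 0.49  0.49 -0.98  1.8   0.45  1.1   0.76] f [-0.6  0.1 -0.6] T [-0.01 -0.01  0.  ] w 0.819 g 0.0
[-0.0045 -0.0047  0.1002]
```

View pics/both4.png

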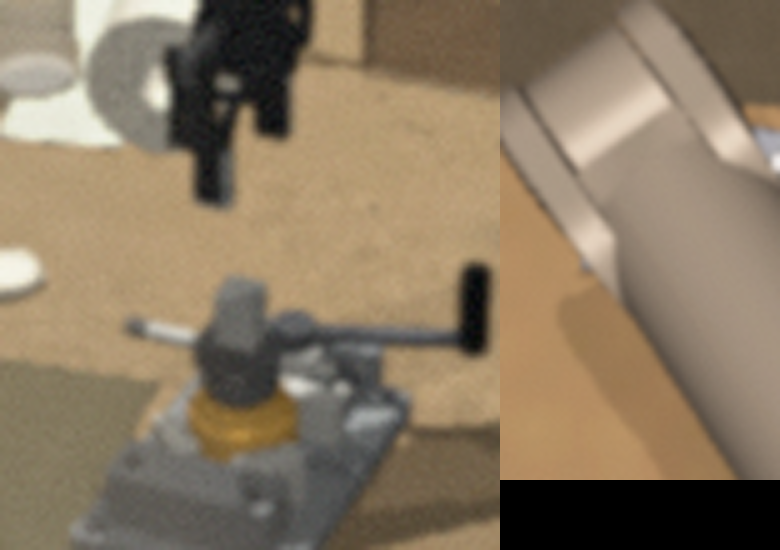

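The lever stands where it was, with its knob top at (475,270) in this crop. The open fingers at (215,200) and (275,130) straddle the head at (242,285). Descending and gripping.

Call:
drive_tool(increments=[{"claw":0.07,"dx":-0.0045,"dy":-0.0047,"dz":0.02,"wx":0,"wy":0,"wz":0},{"claw":0.07,"dx":0,"dy":0,"dz":0.03,"wx":0,"wy":0,"wz":0},{"claw":0.07,"dx":0,"dy":0,"dz":0.03,"wx":0,"wy":0,"wz":0},{"claw":0.07,"dx":0,"dy":0,"dz":0.02,"wx":0,"wy":0,"wz":0},{"claw":0.07,"dx":0,"dy":0,"dz":0,"wx":0,"wy":0,"wz":0},{"claw":0.015,"dx":0,"dy":0,"dz":0,"wx":0,"wy":0,"wz":0},{"claw":0.015,"dx":0,"dy":0,"dz":0,"wx":0,"wy":0,"wz":0},{"claw":0.015,"dx":0,"dy":0,"dz":0,"wx":0,"wy":0,"wz":0},{"claw":0.015,"dx":0,"dy":0,"dz":0,"wx":0,"wy":0,"wz":0},{"claw":0.015,"dx":0,"dy":0,"dz":0,"wx":0,"wy":0,"wz":0}], newtons=40)

```text
t: 13.12
eef_pos: [0.5621, 0.0722, 0.1363]
tool_rot: [0.001, 0.083, 0.997, 0.0]
contact_force: [-0.1, -0.0, 6.3]
gripper_width: 0.271
grasp_force: 41.4
```

Run:
```python
from h import *
o,R,p=st()
```

```text
t 13.12 p [0.5621 0.0722 0.1363] yawx 170.5 q [ 0.43  0.61 -0.89  1.88  0.58  0.93  0.67] f [-0.1 -0.   6.3] T [-0.1   0.13  0.14] w 0.271 g 41.4
```

Gripped (23 mm) and centred. First half turn clockwise.

Call:
drive_tool(increments=[{"claw":0.015,"dx":0,"dy":0,"dz":0.00017,"wx":0,"wy":0,"wz":10},{"claw":0.015,"dx":0,"dy":0,"dz":0.00017,"wx":0,"wy":0,"wz":10},{"claw":0.015,"dx":0,"dy":0,"dz":0.00017,"wx":0,"wy":0,"wz":10},{"claw":0.015,"dx":0,"dy":0,"dz":0.00017,"wx":0,"wy":0,"wz":10},{"claw":0.015,"dx":0,"dy":0,"dz":0.00017,"wx":0,"wy":0,"wz":10},{"claw":0.015,"dx":0,"dy":0,"dz":0.00017,"wx":0,"wy":0,"wz":10},{"claw":0.015,"dx":0,"dy":0,"dz":0.00017,"wx":0,"wy":0,"wz":10},{"claw":0.015,"dx":0,"dy":0,"dz":0.00017,"wx":0,"wy":0,"wz":10},{"claw":0.015,"dx":0,"dy":0,"dz":0.00017,"wx":0,"wy":0,"wz":10},{"claw":0.015,"dx":0,"dy":0,"dz":0.00017,"wx":0,"wy":0,"wz":10},{"claw":0.015,"dx":0,"dy":0,"dz":0.00017,"wx":0,"wy":0,"wz":10},{"claw":0.015,"dx":0,"dy":0,"dz":0.00017,"wx":0,"wy":0,"wz":10},{"claw":0.015,"dx":0,"dy":0,"dz":0.00017,"wx":0,"wy":0,"wz":10},{"claw":0.015,"dx":0,"dy":0,"dz":0.00017,"wx":0,"wy":0,"wz":10},{"claw":0.015,"dx":0,"dy":0,"dz":0.00017,"wx":0,"wy":0,"wz":10},{"claw":0.015,"dx":0,"dy":0,"dz":0.00017,"wx":0,"wy":0,"wz":10},{"claw":0.015,"dx":0,"dy":0,"dz":0.00017,"wx":0,"wy":0,"wz":10},{"claw":0.015,"dx":0,"dy":0,"dz":0.00017,"wx":0,"wy":0,"wz":10},{"claw":0.015,"dx":0,"dy":0,"dz":0,"wx":0,"wy":0,"wz":0},{"claw":0.015,"dx":0,"dy":0,"dz":0,"wx":0,"wy":0,"wz":0}])

```text
t: 15.62
eef_pos: [0.5621, 0.0721, 0.1333]
tool_rot: [-0.0, 0.997, -0.083, 0.001]
contact_force: [-0.6, -0.7, 5.9]
gripper_width: 0.279
grasp_force: 39.8
```

Run:
```python
from h import *
o,R,p=st()
```

```text
t 15.62 p [0.5621 0.0721 0.1333] yawx -9.6 q [-0.12  0.45 -0.15  1.92  0.1   0.78 -2.06] f [-0.6 -0.7  5.9] T [-0.21  0.19 -0.23] w 0.279 g 39.8
```

Half turn done (yaw 170.5 → −9.6). Pause, a quarter turn back, pause.

Call:
drive_tool(increments=[{"claw":0.015,"dx":0,"dy":0,"dz":0,"wx":0,"wy":0,"wz":0},{"claw":0.015,"dx":0,"dy":0,"dz":0,"wx":0,"wy":0,"wz":0},{"claw":0.015,"dx":0,"dy":0,"dz":-0.00017,"wx":0,"wy":0,"wz":-10},{"claw":0.015,"dx":0,"dy":0,"dz":-0.00017,"wx":0,"wy":0,"wz":-10},{"claw":0.015,"dx":0,"dy":0,"dz":-0.00017,"wx":0,"wy":0,"wz":-10},{"claw":0.015,"dx":0,"dy":0,"dz":-0.00017,"wx":0,"wy":0,"wz":-10},{"claw":0.015,"dx":0,"dy":0,"dz":-0.00017,"wx":0,"wy":0,"wz":-10},{"claw":0.015,"dx":0,"dy":0,"dz":-0.00017,"wx":0,"wy":0,"wz":-10},{"claw":0.015,"dx":0,"dy":0,"dz":-0.00017,"wx":0,"wy":0,"wz":-10},{"claw":0.015,"dx":0,"dy":0,"dz":-0.00017,"wx":0,"wy":0,"wz":-10},{"claw":0.015,"dx":0,"dy":0,"dz":-0.00017,"wx":0,"wy":0,"wz":-10},{"claw":0.015,"dx":0,"dy":0,"dz":0,"wx":0,"wy":0,"wz":0},{"claw":0.015,"dx":0,"dy":0,"dz":0,"wx":0,"wy":0,"wz":0},{"claw":0.015,"dx":0,"dy":0,"dz":0,"wx":0,"wy":0,"wz":0},{"claw":0.06,"dx":0,"dy":0,"dz":0,"wx":0,"wy":0,"wz":0},{"claw":0.06,"dx":0,"dy":0,"dz":0,"wx":0,"wy":0,"wz":0},{"claw":0.06,"dx":0,"dy":0,"dz":0,"wx":0,"wy":0,"wz":0},{"claw":0.06,"dx":0,"dy":0,"dz":0,"wx":0,"wy":0,"wz":0}])

```text
t: 17.88
eef_pos: [0.5613, 0.0719, 0.1336]
tool_rot: [-0.0, 0.763, 0.646, -0.0]
contact_force: [-0.0, 0.7, 0.3]
gripper_width: 0.702
grasp_force: 0.0
```

Run:
```python
from h import *
o,R,p=st()
```

```text
t 17.88 p [0.5613 0.0719 0.1336] yawx 80.5 q [ 0.17  0.5  -0.52  1.9   0.33  0.83 -0.69] f [-0.   0.7  0.3] T [-0.01  0.04  0.01] w 0.702 g 0.0
```

Call:
drive_tool(increments=[{"claw":0.06,"dx":0,"dy":0,"dz":-0.0015,"wx":0,"wy":0,"wz":-10},{"claw":0.06,"dx":0,"dy":0,"dz":0,"wx":0,"wy":0,"wz":-10},{"claw":0.06,"dx":0,"dy":0,"dz":0,"wx":0,"wy":0,"wz":-10},{"claw":0.06,"dx":0,"dy":0,"dz":0,"wx":0,"wy":0,"wz":-10},{"claw":0.06,"dx":0,"dy":0,"dz":0,"wx":0,"wy":0,"wz":-10},{"claw":0.06,"dx":0,"dy":0,"dz":0,"wx":0,"wy":0,"wz":-10},{"claw":0.06,"dx":0,"dy":0,"dz":0,"wx":0,"wy":0,"wz":-10},{"claw":0.06,"dx":0,"dy":0,"dz":0,"wx":0,"wy":0,"wz":-10},{"claw":0.06,"dx":0,"dy":0,"dz":0,"wx":0,"wy":0,"wz":-10},{"claw":0.06,"dx":0,"dy":0,"dz":0,"wx":0,"wy":0,"wz":0},{"claw":0.06,"dx":0,"dy":0,"dz":0,"wx":0,"wy":0,"wz":0},{"claw":0.015,"dx":0,"dy":0,"dz":0,"wx":0,"wy":0,"wz":0},{"claw":0.015,"dx":0,"dy":0,"dz":0,"wx":0,"wy":0,"wz":0},{"claw":0.015,"dx":0,"dy":0,"dz":0,"wx":0,"wy":0,"wz":0},{"claw":0.015,"dx":0,"dy":0,"dz":0,"wx":0,"wy":0,"wz":0},{"claw":0.015,"dx":0,"dy":0,"dz":0,"wx":0,"wy":0,"wz":0}])

```text
t: 19.88
eef_pos: [0.5615, 0.0721, 0.1355]
tool_rot: [0.0, 0.083, 0.997, 0.0]
contact_force: [-1.0, 0.5, 3.3]
gripper_width: 0.271
grasp_force: 41.4
```

Run:
```python
from h import *
o,R,p=st()
```

```text
t 19.88 p [0.5615 0.0721 0.1355] yawx 170.5 q [ 0.43  0.61 -0.88  1.88  0.58  0.93  0.67] f [-1.   0.5  3.3] T [0.09 0.19 0.08] w 0.271 g 41.4
```

Regripped at the same flats' alignment. Second half turn clockwise.

Call:
drive_tool(increments=[{"claw":0.015,"dx":0,"dy":0,"dz":0.00017,"wx":0,"wy":0,"wz":10},{"claw":0.015,"dx":0,"dy":0,"dz":0.00017,"wx":0,"wy":0,"wz":10},{"claw":0.015,"dx":0,"dy":0,"dz":0.00017,"wx":0,"wy":0,"wz":10},{"claw":0.015,"dx":0,"dy":0,"dz":0.00017,"wx":0,"wy":0,"wz":10},{"claw":0.015,"dx":0,"dy":0,"dz":0.00017,"wx":0,"wy":0,"wz":10},{"claw":0.015,"dx":0,"dy":0,"dz":0.00017,"wx":0,"wy":0,"wz":10},{"claw":0.015,"dx":0,"dy":0,"dz":0.00017,"wx":0,"wy":0,"wz":10},{"claw":0.015,"dx":0,"dy":0,"dz":0.00017,"wx":0,"wy":0,"wz":10},{"claw":0.015,"dx":0,"dy":0,"dz":0.00017,"wx":0,"wy":0,"wz":10},{"claw":0.015,"dx":0,"dy":0,"dz":0.00017,"wx":0,"wy":0,"wz":10},{"claw":0.015,"dx":0,"dy":0,"dz":0.00017,"wx":0,"wy":0,"wz":10},{"claw":0.015,"dx":0,"dy":0,"dz":0.00017,"wx":0,"wy":0,"wz":10},{"claw":0.015,"dx":0,"dy":0,"dz":0.00017,"wx":0,"wy":0,"wz":10},{"claw":0.015,"dx":0,"dy":0,"dz":0.00017,"wx":0,"wy":0,"wz":10},{"claw":0.015,"dx":0,"dy":0,"dz":0.00017,"wx":0,"wy":0,"wz":10},{"claw":0.015,"dx":0,"dy":0,"dz":0.00017,"wx":0,"wy":0,"wz":10},{"claw":0.015,"dx":0,"dy":0,"dz":0.00017,"wx":0,"wy":0,"wz":10},{"claw":0.015,"dx":0,"dy":0,"dz":0.00017,"wx":0,"wy":0,"wz":10},{"claw":0.015,"dx":0,"dy":0,"dz":0,"wx":0,"wy":0,"wz":0},{"claw":0.015,"dx":0,"dy":0,"dz":0,"wx":0,"wy":0,"wz":0}])

```text
t: 22.38
eef_pos: [0.5623, 0.072, 0.1325]
tool_rot: [-0.0, 0.997, -0.082, 0.001]
contact_force: [3.1, -0.1, 1.0]
gripper_width: 0.27
grasp_force: 40.7
```

Call:
drive_tool(increments=[{"claw":0.015,"dx":0,"dy":0,"dz":0,"wx":0,"wy":0,"wz":0},{"claw":0.015,"dx":0,"dy":0,"dz":0,"wx":0,"wy":0,"wz":0},{"claw":0.015,"dx":0,"dy":0,"dz":-0.00017,"wx":0,"wy":0,"wz":-10},{"claw":0.015,"dx":0,"dy":0,"dz":-0.00017,"wx":0,"wy":0,"wz":-10},{"claw":0.015,"dx":0,"dy":0,"dz":-0.00017,"wx":0,"wy":0,"wz":-10},{"claw":0.015,"dx":0,"dy":0,"dz":-0.00017,"wx":0,"wy":0,"wz":-10},{"claw":0.015,"dx":0,"dy":0,"dz":-0.00017,"wx":0,"wy":0,"wz":-10},{"claw":0.015,"dx":0,"dy":0,"dz":-0.00017,"wx":0,"wy":0,"wz":-10},{"claw":0.015,"dx":0,"dy":0,"dz":-0.00017,"wx":0,"wy":0,"wz":-10},{"claw":0.015,"dx":0,"dy":0,"dz":-0.00017,"wx":0,"wy":0,"wz":-10},{"claw":0.015,"dx":0,"dy":0,"dz":-0.00017,"wx":0,"wy":0,"wz":-10},{"claw":0.015,"dx":0,"dy":0,"dz":0,"wx":0,"wy":0,"wz":0},{"claw":0.015,"dx":0,"dy":0,"dz":0,"wx":0,"wy":0,"wz":0},{"claw":0.015,"dx":0,"dy":0,"dz":0,"wx":0,"wy":0,"wz":0},{"claw":0.06,"dx":0,"dy":0,"dz":0,"wx":0,"wy":0,"wz":0},{"claw":0.06,"dx":0,"dy":0,"dz":0,"wx":0,"wy":0,"wz":0},{"claw":0.06,"dx":0,"dy":0,"dz":0,"wx":0,"wy":0,"wz":0},{"claw":0.06,"dx":0,"dy":0,"dz":0,"wx":0,"wy":0,"wz":0}])

```text
t: 24.62
eef_pos: [0.561, 0.0718, 0.1336]
tool_rot: [-0.0, 0.763, 0.646, -0.0]
contact_force: [-0.7, 0.3, -0.5]
gripper_width: 0.7
grasp_force: 0.0
```

Run:
```python
from h import *
o,R,p=st()
```

```text
t 24.62 p [0.561  0.0718 0.1336] yawx 80.5 q [ 0.17  0.5  -0.52  1.9   0.33  0.83 -0.69] f [-0.7  0.3 -0.5] T [ 0.03 -0.07  0.01] w 0.7 g 0.0
```

Call:
drive_tool(increments=[{"claw":0.06,"dx":0,"dy":0,"dz":0,"wx":0,"wy":0,"wz":-10},{"claw":0.06,"dx":0,"dy":0,"dz":0,"wx":0,"wy":0,"wz":-10},{"claw":0.06,"dx":0,"dy":0,"dz":0,"wx":0,"wy":0,"wz":-10},{"claw":0.06,"dx":0,"dy":0,"dz":0,"wx":0,"wy":0,"wz":-10},{"claw":0.06,"dx":0,"dy":0,"dz":0,"wx":0,"wy":0,"wz":-10},{"claw":0.06,"dx":0,"dy":0,"dz":0,"wx":0,"wy":0,"wz":-10},{"claw":0.06,"dx":0,"dy":0,"dz":0,"wx":0,"wy":0,"wz":-10},{"claw":0.06,"dx":0,"dy":0,"dz":0,"wx":0,"wy":0,"wz":-10},{"claw":0.06,"dx":0,"dy":0,"dz":0,"wx":0,"wy":0,"wz":-10},{"claw":0.06,"dx":0,"dy":0,"dz":0,"wx":0,"wy":0,"wz":0},{"claw":0.06,"dx":0,"dy":0,"dz":0,"wx":0,"wy":0,"wz":0},{"claw":0.015,"dx":0,"dy":0,"dz":0,"wx":0,"wy":0,"wz":0},{"claw":0.015,"dx":0,"dy":0,"dz":0,"wx":0,"wy":0,"wz":0},{"claw":0.015,"dx":0,"dy":0,"dz":0,"wx":0,"wy":0,"wz":0},{"claw":0.015,"dx":0,"dy":0,"dz":0,"wx":0,"wy":0,"wz":0},{"claw":0.015,"dx":0,"dy":0,"dz":0,"wx":0,"wy":0,"wz":0}])

```text
t: 26.62
eef_pos: [0.5615, 0.0721, 0.134]
tool_rot: [0.0, 0.083, 0.997, 0.0]
contact_force: [-0.6, 0.4, 2.3]
gripper_width: 0.276
grasp_force: 41.5
```

Call:
drive_tool(increments=[{"claw":0.015,"dx":0,"dy":0,"dz":0.00017,"wx":0,"wy":0,"wz":10},{"claw":0.015,"dx":0,"dy":0,"dz":0.00017,"wx":0,"wy":0,"wz":10},{"claw":0.015,"dx":0,"dy":0,"dz":0.00017,"wx":0,"wy":0,"wz":10},{"claw":0.015,"dx":0,"dy":0,"dz":0.00017,"wx":0,"wy":0,"wz":10},{"claw":0.015,"dx":0,"dy":0,"dz":0.00017,"wx":0,"wy":0,"wz":10},{"claw":0.015,"dx":0,"dy":0,"dz":0.00017,"wx":0,"wy":0,"wz":10},{"claw":0.015,"dx":0,"dy":0,"dz":0.00017,"wx":0,"wy":0,"wz":10},{"claw":0.015,"dx":0,"dy":0,"dz":0.00017,"wx":0,"wy":0,"wz":10},{"claw":0.015,"dx":0,"dy":0,"dz":0.00017,"wx":0,"wy":0,"wz":10},{"claw":0.015,"dx":0,"dy":0,"dz":0.00017,"wx":0,"wy":0,"wz":10},{"claw":0.015,"dx":0,"dy":0,"dz":0.00017,"wx":0,"wy":0,"wz":10},{"claw":0.015,"dx":0,"dy":0,"dz":0.00017,"wx":0,"wy":0,"wz":10},{"claw":0.015,"dx":0,"dy":0,"dz":0.00017,"wx":0,"wy":0,"wz":10},{"claw":0.015,"dx":0,"dy":0,"dz":0.00017,"wx":0,"wy":0,"wz":10},{"claw":0.015,"dx":0,"dy":0,"dz":0.00017,"wx":0,"wy":0,"wz":10},{"claw":0.015,"dx":0,"dy":0,"dz":0.00017,"wx":0,"wy":0,"wz":10},{"claw":0.015,"dx":0,"dy":0,"dz":0.00017,"wx":0,"wy":0,"wz":10},{"claw":0.015,"dx":0,"dy":0,"dz":0.00017,"wx":0,"wy":0,"wz":8},{"claw":0.015,"dx":0,"dy":0,"dz":0,"wx":0,"wy":0,"wz":0}])

```text
t: 29.0
eef_pos: [0.5624, 0.0721, 0.131]
tool_rot: [-0.0, 0.998, -0.065, 0.001]
contact_force: [2.8, -1.6, 0.5]
gripper_width: 0.275
grasp_force: 41.1
```

Run:
```python
from h import *
o,R,p=st()
```

```text
t 29.0 p [0.5624 0.0721 0.131 ] yawx -7.5 q [-0.11  0.46 -0.16  1.92  0.1   0.77 -2.03] f [ 2.8 -1.6  0.5] T [-0.   -0.76 -0.19] w 0.275 g 41.1
```

Call:
drive_tool(increments=[{"claw":0.015,"dx":0,"dy":0,"dz":0,"wx":0,"wy":0,"wz":2},{"claw":0.015,"dx":0,"dy":0,"dz":0,"wx":0,"wy":0,"wz":2},{"claw":0.015,"dx":0,"dy":0,"dz":0,"wx":0,"wy":0,"wz":0}])

```text
t: 29.38
eef_pos: [0.5622, 0.0721, 0.1309]
tool_rot: [-0.0, 0.995, -0.101, 0.001]
contact_force: [5.1, 0.4, 0.5]
gripper_width: 0.269
grasp_force: 41.0
```

Run:
```python
from h import *
o,R,p=st()
```

```text
t 29.38 p [0.5622 0.0721 0.1309] yawx -11.5 q [-0.13  0.46 -0.14  1.92  0.09  0.77 -2.09] f [5.1 0.4 0.5] T [ 0.09 -1.32  0.02] w 0.269 g 41.0
```

Call:
drive_tool(increments=[{"claw":0.015,"dx":0,"dy":0,"dz":0,"wx":0,"wy":0,"wz":2},{"claw":0.015,"dx":0,"dy":0,"dz":0,"wx":0,"wy":0,"wz":2},{"claw":0.015,"dx":0,"dy":0,"dz":0,"wx":0,"wy":0,"wz":0},{"claw":0.015,"dx":0,"dy":0,"dz":0,"wx":0,"wy":0,"wz":0}])

```text
t: 29.88
eef_pos: [0.5617, 0.0722, 0.1309]
tool_rot: [-0.0, 0.991, -0.134, 0.0]
contact_force: [5.1, 0.7, 2.3]
gripper_width: 0.271
grasp_force: 52.3
```

Run:
```python
from h import *
o,R,p=st()
```

```text
t 29.88 p [0.5617 0.0722 0.1309] yawx -15.4 q [-0.14  0.46 -0.13  1.92  0.08  0.77 -2.15] f [5.1 0.7 2.3] T [ 0.07 -1.31  1.44] w 0.271 g 52.3
```

Torque jumped to 1.4 N m: the collar is seated on its hard stop. Easing the twist, letting go, lifting and moving clear.

Call:
drive_tool(increments=[{"claw":0.015,"dx":0,"dy":0,"dz":0,"wx":0,"wy":0,"wz":-2},{"claw":0.015,"dx":0,"dy":0,"dz":0,"wx":0,"wy":0,"wz":0},{"claw":0.06,"dx":0,"dy":0,"dz":0,"wx":0,"wy":0,"wz":0},{"claw":0.06,"dx":0,"dy":0,"dz":0,"wx":0,"wy":0,"wz":0},{"claw":0.06,"dx":0,"dy":0,"dz":0,"wx":0,"wy":0,"wz":0},{"claw":0.06,"dx":0,"dy":0,"dz":0,"wx":0,"wy":0,"wz":0},{"claw":0.06,"dx":0,"dy":0,"dz":-0.02,"wx":0,"wy":0,"wz":0},{"claw":0.06,"dx":0,"dy":0,"dz":-0.05,"wx":0,"wy":0,"wz":0},{"claw":0.06,"dx":0,"dy":0,"dz":-0.05,"wx":0,"wy":0,"wz":0},{"claw":0.06,"dx":0,"dy":-0.05,"dz":-0.03,"wx":0,"wy":0,"wz":0},{"claw":0.06,"dx":0,"dy":0.05,"dz":0,"wx":0,"wy":0,"wz":0},{"claw":0.06,"dx":0,"dy":0.05,"dz":0,"wx":0,"wy":0,"wz":0},{"claw":0.06,"dx":0,"dy":0.05,"dz":0,"wx":0,"wy":0,"wz":0},{"claw":0.06,"dx":0,"dy":0.05,"dz":0,"wx":0,"wy":0,"wz":0},{"claw":0.06,"dx":0,"dy":0.05,"dz":0,"wx":0,"wy":0,"wz":0},{"claw":0.06,"dx":0,"dy":0.05,"dz":0,"wx":0,"wy":0,"wz":0},{"claw":0.06,"dx":0,"dy":0,"dz":0,"wx":0,"wy":0,"wz":0},{"claw":0.06,"dx":0,"dy":0,"dz":0,"wx":0,"wy":0,"wz":0}])

```text
t: 32.12
eef_pos: [0.5029, -0.1704, 0.2806]
tool_rot: [-0.0, 0.993, -0.118, -0.0]
contact_force: [-0.1, 0.6, -0.6]
gripper_width: 0.708
grasp_force: 0.0
```

Run:
```python
from h import *
o,R,p=st()
a,d=read_camera("side");b,_=read_camera("top")
f=lambda i,k:cv2.resize(i[:,:,::-1],None,fx=k,fy=k,interpolation=cv2.INTER_CUBIC)
cv2.imwrite("pics/both5.png",cv2.hconcat([f(a[165:315,200:300],4),f(b[150:270,150:230],5)[:600]]) if False else cv2.hconcat([f(b[160:260,150:250],4),f(a[180:280,220:320],4)]))
cv2.imwrite("pics/bothc.png",f(b[160:260,200:320],5.5))
```

```text
t 32.12 p [ 0.5029 -0.1704  0.2806] yawx -13.5 q [ 0.22  0.22 -0.01  1.87  0.    1.05 -1.6 ] f [-0.1  0.6 -0.6] T [ 0.   -0.01  0.  ] w 0.708 g 0.0
```

View pics/both5.png

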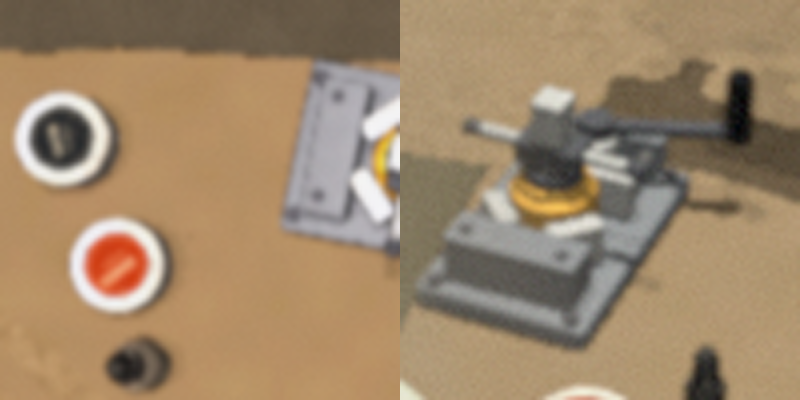

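The tins and bottle stand untouched, the collar sits on the boss, and the knob is unchanged at (740,77) in this composite. One last enlarged look from the top.

View pics/bothc.png

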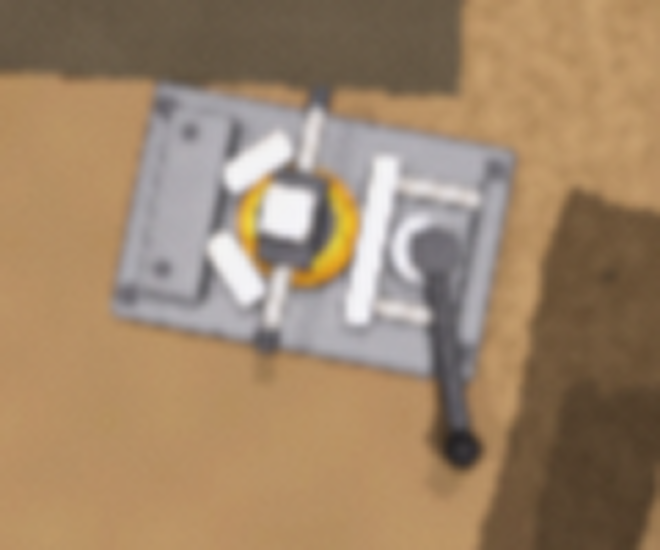

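```bash
python3 -c "
from station import *
print(hand_in())"
```

```text
the job is handed in; nothing more can be done
None
```

The job is handed in. The cam lever is hard against its stop, after about 1.18 rad of measured swing; I take it that it started part-way closed. The tap was then run down in the strokes asked until its collar hit the hard stop on the boss. The wrench is released, and the tins and bottle are where they were; I didn't recheck the spool.

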